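# Pack a mosaic coaster kit

### The job

Pack the mosaic kit into its oak tray: stack the dark wooden base, then the cork sheet, then the glass mosaic (glass side up) squarely in the deep pocket, each the same way up as it lies now, flat and fully down before the next, and lay the yellow spatula, also the way up it lies, flat in its own compartment with its blade in the wide end (before, between or after, as you like). Set the glass mosaic down, do not let it drop, and leave everything else on the table where it is.

Things in the scene. Friction and masses are not known exactly. Their poses are not given: they have to be found in the camera images.
- tray: fixed oak kit tray, a board 190 x 200 x 10 mm; origin at table height under its middle; x from the deep pocket towards the spatula compartment, y along the compartment towards its wide blade end. Yaw varies up to 0.4 rad either way about 0
- pocket (a point): centre of the pocket's floor (10 mm above the table), axes as the tray's. Inside 81 mm (x) by 64 mm (y); walls 8 mm thick, 39 mm high above the floor, top 10 mm sloped outward by 4 mm as lead-in. Both long sides (facing +-y) have 40 mm wide finger notches in the middle, open outward and down to the board, nothing beyond for 60 mm. Short sides closed
- slot (a point): where the spatula's origin belongs on its compartment's floor (10 mm above table), axes as the tray's; 100 mm in x, -5 mm in y from the pocket. Walls 10 mm high. Handle channel 27 mm wide (x), y = -79 to -32 mm; none from y = -32 to +22 mm: fingers can go down beside the handle (pocket wall 51 mm away to -x); blade end 46 mm wide, y = +27 to +89 mm, entered by a 27 mm gap
- base: dark wooden base block, 76 (x) x 60 (y) x 18 mm, 55 g; origin at the centre of its underside
- cork: cork sheet, 76 (x) x 60 (y) x 8 mm, rigid, 20 g; origin at the centre of its underside
- mosaic: glass mosaic tile, 76 (x) x 60 (y) x 7 mm, 70 g, coloured glass chips on its upper face; origin at the centre of its underside, z out of the glass side
- spatula: grout spatula lying flat along its x axis, 160 mm long; origin on its underside at the grip point near the balance; yellow handle 20 mm wide, 16 mm thick, x = -75 to +30 mm; steel blade 40 mm wide, 3 mm thick, x = +43 to +85 mm; starts with the blade pointing roughly to the robot's left (+y)
- spatula_tip (a point): middle of the blade's end, 85 mm ahead of the spatula's origin, on its underside
- glue: white glue bottle with an orange cap, 48 mm across, 110 mm tall, in front of the tray; bystander, leave it; origin at the centre of its underside
- jar: lidded glass jar, 56 mm across, 60 mm tall, behind the tray; bystander, leave it; origin at the centre of its underside
- grey_cup: grey open grout cup, 72 mm across, 80 mm tall; bystander, leave it; origin at the centre of its underside
- clay_cup: terracotta-coloured open grout cup, 72 mm across, 80 mm tall; bystander, leave it; origin at the centre of its underside
- coaster: finished mosaic in a square oak frame, 110 x 110 x 18 mm; not part of this kit; bystander, leave it; origin at the centre of its underside
- cutter: yellow pencil glass cutter lying along its x axis, 130 mm long, 12 mm thick; bystander, leave it; origin at the centre of its underside
- candle: small white open pot, 60 mm across, 50 mm tall; bystander, leave it; origin at the centre of its underside
There are look-alikes about, which are no part of the job. There is more than one size of the base; the one meant has the size given above.

How it is judged:
On the way, in this order (a step that is already met when the one before it is completed fails the run):
1. the wooden base lies flat and square on the pocket's floor, let go (horizontal distance between base and pocket below 0.004 m and z of base in the frame of pocket between -0.002 and 0.002 m and angle between the x axis of base and the x axis of pocket, either way round below 0.09 rad and angle between base's own z axis and vertical below 0.035 rad and linear speed of base below 0.02 m/s and contact force between the fingers and base below 0.1 N), for 0.1 s.
2. the cork lies flat and square on the base in the pocket, let go (horizontal distance between each of base, cork and pocket below 0.004 m and z of base in the frame of pocket between -0.002 and 0.002 m and angle between the x axis of each of base, cork and the x axis of pocket, either way round below 0.09 rad and angle between each of base, cork's own z axis and vertical below 0.035 rad and linear speed of each of base, cork below 0.02 m/s and z of cork in the frame of pocket between 0.016 and 0.02 m and contact force between the fingers and cork below 0.1 N), for 0.1 s.
3. the mosaic lies flat, glass up, on the cork in the pocket, let go (horizontal distance between each of base, cork, mosaic and pocket below 0.004 m and z of base in the frame of pocket between -0.002 and 0.002 m and angle between the x axis of each of base, cork, mosaic and the x axis of pocket, either way round below 0.09 rad and angle between each of base, cork, mosaic's own z axis and vertical below 0.035 rad and linear speed of each of base, cork, mosaic below 0.02 m/s and z of cork in the frame of pocket between 0.016 and 0.02 m and z of mosaic in the frame of pocket between 0.024 and 0.028 m and contact force between the fingers and mosaic below 0.1 N), for 0.1 s.
At the end, for the whole second after the job is handed in: Base, cork, mosaic (glass up) stacked in the pocket in this order: each within 4 mm of centre, 2 mm of proper height, flat within 0.035 rad, turned within 0.09 rad (either way round). Spatula flat in its compartment, blade in the wide end: within 6 mm across, 9 mm along, 3 mm height. At rest (horizontal distance between each of base, cork, mosaic and pocket below 0.004 m and z of base in the frame of pocket between -0.002 and 0.002 m and angle between the x axis of each of base, cork, mosaic and the x axis of pocket, either way round below 0.09 rad and angle between each of base, cork, mosaic, spatula's own z axis and vertical below 0.035 rad and linear speed of each of base, cork, mosaic, spatula below 0.02 m/s and z of cork in the frame of pocket between 0.016 and 0.02 m and z of mosaic in the frame of pocket between 0.024 and 0.028 m and x of spatula in the frame of slot between -0.006 and 0.006 m and y of spatula in the frame of slot between -0.009 and 0.009 m and z of spatula in the frame of slot between -0.003 and 0.003 m and y of spatula_tip in the frame of slot above 0.07 m); the robot touches nothing.
It fails at once if the glass mosaic is dropped (it falls free, out of the fingers, at over 0.5 m/s) (linear speed of mosaic above 0.5 m/s and contact force between the fingers and mosaic below 0.05 N).
It fails at once if a bystander is shifted by more than 25 mm or tipped (distance of any of glue, jar, grey_cup, clay_cup, coaster, cutter, candle from where it was at the start of the episode above 0.025 m or angle between any of glue, jar, grey_cup, clay_cup, coaster, cutter, candle's own z axis and vertical above 0.4 rad).
It also fails if it takes over 72 s, if anything falls off the work surface, if the arm or the gripper's body presses on something with over 40 N, if the wrist force passes 120 N, or if a joint passes its speed limit or range.

### The arm

A 7-joint arm with a two-finger parallel gripper is mounted at the origin on the work surface. World frame = base frame: x ahead of the robot, y to its left, z up, the work surface at z = 0. Lengths are in m, angles in rad, forces in N, time in s.
With the tool pointing down it reaches from about 0.35 to 0.9 m from the base axis. Payload 8.1 kg.
Tool frame: the origin (TCP) lies at the very end of the fingers, on their centre line; the grasp point (between the pads) lies 19 mm behind it; z points along the fingers, y is the line along which they close (so a half turn about z gives the same grasp; the last joint's range is limited). The gripper opens to 92 mm and grips with 3 to 60 N. Pads are 19 mm wide; open, the fingers measure 130 mm over their backs; the gripper's body (75 mm by 190 mm) begins 47 mm behind the grasp point.
Start: joints at [-1.363, 0.434, 0.025, 1.573, -0.012, 1.134, -0.075], TCP at [0.191, 0.595, 0.227] pointing down, gripper open.
Joint ranges: [-2.62, 2.62], [-0.44, 2.09], [-1.27, 1.32], [0.08, 2.57], [-1.32, 4.46], [0.12, 2], [-2.74, 2.74]. Speed limits (rad/s): [2.22, 2.22, 3.01, 3.01, 3.14, 3.14, 3.14].

### API

Orientations are given as a rotation vector (axis times angle).
In Python, from cell import observe, get_image, sign_off, find_in, trace, place_of gives the robot as it stands. The module is installed in compiled form; this text tells all that it offers.
- The arm moves only by the shell command python3 -m handwheel 'ROWS' [OPENING] [FORCE]. ROWS is JSON, a list of rows, each a list of 6 numbers: the shift along the tool's x, y, z each as a share of 0.02 m, from -1 to 1, then the turn, a rotation vector about the tool's x, y, z each as a share of 4 degrees, from -1 to 1. A call has 1 to 8 rows; each row shifts and turns the commanded pose from where the row before left it, along the tool's axes as they then stand; what a row does not reach is not made up. A row lasts 1/12 s, in which the tool goes at most 41.7 mm and 7.16 degrees, less where a joint would pass 70% of its speed; a pose out of reach is approached as far as the arm can. A call with a number of a shift or a turn outside -1 to 1 is refused whole. A call with a gripper value outside its range is refused whole. OPENING is the opening, from 0 (shut) to 1 (fully open), set as the call begins (- or left out, the last holds). The fingers move at their own pace and stop on an object; FORCE is the grip in N (left out, the last holds). Time passes only in rows, so rows that do not move let the fingers close. It gives the time, the measured TCP pose, the force, the opening and the grip force at its end, in the units of the state.
- observe(): the state, without advancing time (a new reading comes with each control period).
- get_image(name): name is "scene" or "top"; returns a dict with "image" (480x640x3 uint8, red, green, blue), "fx", "fy", "cx", "cy" (pixels), "k1" (the pictures are not rectified: a ray, as slopes to the right and down, at radius r is drawn at 1 + k1 r^2 times it, then the intrinsics apply), "position" and "orientation" of the camera in the world. Camera axes: x right, y down, z forward; pixel columns grow to the right and rows downward; lengths in m; the calibration is good to about 2 mm. A picture is of the moment at which its call begins. There is no depth.
- sign_off(): hands the job in; it is judged then, once.
Trained networks look in the newest picture that a camera, given by its name, has taken for a name from the list of things; names that differ only in an ending like _2 or _b are one class to them, and where a whole thing is asked for, a point or a joint stands for the part that bears it (a point fixed in the world has none). Each returns a list of dicts, best first, with "score" (0 to 1); they miss things now and then, are a little off and sometimes report something else, mostly with a low value. They report only what shows in the picture. A call takes as long as a camera call. They do not tell look-alikes from the thing itself.
- find_in(label, camera): "rect" ([centre column, centre row, width, height] as shares, 0 to 1, of the picture: columns of its width, rows of its height, round what is visible of it).
- trace(label, camera): "region" (480x640 bool, what is visible of it) and "rect" ([centre column, centre row, width, height] as shares, 0 to 1, of the picture: columns of its width, rows of its height, round what is visible of it).
- place_of(label, camera): "point" ([column, row] as shares, 0 to 1, of the picture: columns of its width, rows of its height: a listed point, or the origin of a listed thing).
The state is a dict: "clock": time; "joints": joint angles; "dq": joint speeds; "joint_efforts": joint torques, N m; "position": TCP position; "ee_rot": TCP orientation; "force": force on the tool from outside, world axes, zero at the start; "ft_torque": the same for the moment, N m; "width": opening from 0.0 (shut) to 1.0 (fully open); "gripper_force": force on a finger pad.
Only numpy, scipy, OpenCV 4.12 (cv2) and the standard library are available. Lean on these libraries where they do the work, as an engineer would, in place of code of your own. Each camera call takes 0.05 s, during which the arm holds its last target. There are 200 camera calls.

## Working session

There is one attempt and no reset: what is moved stays moved. The work goes in short steps, Python scripts to look and compute and a shell command to move; the robot and the scene stay as the last step left them, time stands still between calls to the robot, and variables do not carry over. Pictures are saved under pics/ and viewed, at most 10 in all, crops included, and the job is handed in when it is done.

```bash
ls; mkdir -p pics
python3 - <<'E'
from cell import *
import cv2
print(observe())
for n in ("scene","top"):
    d=get_image(n); cv2.imwrite(f"pics/{n}0.png",d["image"][:,:,::-1]); print({k:v for k,v in d.items() if k!="image"})
    for l in "tray pocket slot base cork mosaic spatula spatula_tip glue jar coaster cutter candle".split():
        print(l,[(round(r["score"],2),[round(r["point"][0]*640),round(r["point"][1]*480)]) for r in place_of(l,n)][:4])
E
```

```text
pics
{'clock': 0.0, 'joints': array([-1.36261353,  0.4352112 ,  0.02498575,  1.57411008, -0.01160729,
        1.13399559, -0.07510505]), 'dq': array([-0.00133835,  0.00140379, -0.00137369, -0.00011973,  0.00112363,
       -0.00100591, -0.00080272]), 'joint_efforts': array([-9.75532712e-04, -6.67847729e+01,  9.84297283e-01, -3.14459002e+01,
       -6.05623866e-02,  4.30508377e-02,  1.81289406e-04]), 'position': array([0.19102902, 0.59454631, 0.22594742]), 'ee_rot': array([-4.86337239e-01, -3.10361488e+00,  2.47497105e-03]), 'force': array([-0.24050612, -0.66704708,  0.1893001 ]), 'ft_torque': array([-0.01179002,  0.03655991,  0.01768568]), 'gripper_force': 0.0, 'width': 1.0016746046042806}
{'fx': 590.5090017064397, 'fy': 590.5090017064397, 'cx': 315.6694858892827, 'cy': 243.5339266900059, 'k1': 0.02911899197518299, 'position': array([1.38612009, 0.8553495 , 0.80982477]), 'orientation': array([-0.90878936, -2.30905518,  1.22565434])}
tray [(0.84, [311, 258]), (0.37, [479, 364])]
pocket [(0.94, [321, 243])]
slot [(0.74, [293, 262])]
base [(0.85, [415, 313]), (0.78, [398, 363]), (0.62, [
[... 349 characters left out ...]
[480, 362])]
{'fx': 617.3665547257932, 'fy': 617.3665547257932, 'cx': 302.5648388551443, 'cy': 246.16302576778844, 'k1': -0.04946317743456731, 'position': array([0.39751898, 0.02333021, 1.46059804]), 'orientation': array([-2.188211  ,  2.12884951, -0.11780824])}
tray [(0.78, [309, 241])]
pocket [(0.79, [307, 259])]
slot [(0.76, [310, 219])]
base [(0.93, [183, 248]), (0.91, [235, 231]), (0.62, [156, 189])]
cork [(0.88, [194, 316])]
mosaic [(0.83, [438, 325])]
spatula [(0.69, [465, 240])]
spatula_tip [(0.68, [416, 186]), (0.58, [434, 228])]
glue [(0.77, [305, 303])]
jar [(0.62, [326, 182])]
coaster [(0.88, [123, 308])]
cutter [(0.89, [493, 344])]
candle [(0.78, [112, 236]), (0.72, [494, 344])]
```

View pics/top0.png

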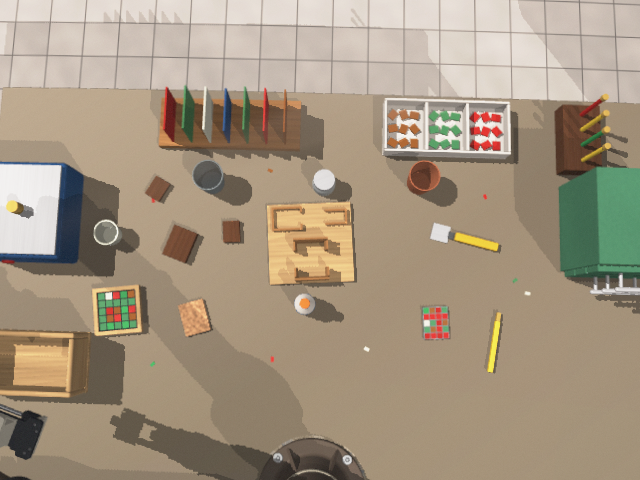

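View pics/scene0.png

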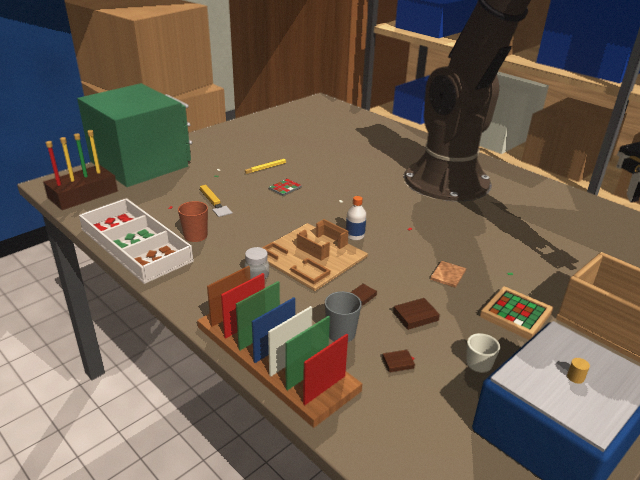

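The top view has the large base at (181,243), the small ones at (232,231) and (158,188), cork (195,317), mosaic (436,323), and spatula (465,238) with its blade to the left. The tray is at (310,243), with the pocket on its robot-facing side. The scene view agrees.

```bash
cat > h.py <<'E'
import numpy as np, cv2
from scipy.spatial.transform import Rotation as R
from scipy.optimize import minimize, least_squares
from cell import *
class Cam:
    def __init__(s,n):
        d=get_image(n); s.n=n; s.img=d["image"]; s.f=d["fx"]; s.c=np.array([d["cx"],d["cy"]]); s.k=d["k1"]; s.p=d["position"]; s.R=R.from_rotvec(d["orientation"]).as_matrix()
    def proj(s,P):
        q=(np.atleast_2d(P)-s.p)@s.R; u=q[:,:2]/q[:,2:]
        return u*(1+s.k*(u**2).sum(1,keepdims=True))*s.f+s.c
    def ray(s,px):
        d=(np.atleast_2d(px)-s.c)/s.f; u=d.copy()
        for _ in range(8): u=d/(1+s.k*(u**2).sum(1,keepdims=True))
        v=np.c_[u,np.ones(len(u))]@s.R.T
        return v/np.linalg.norm(v,axis=1,keepdims=True)
    def plane(s,px,z):
        v=s.ray(px); return s.p+v*((z-s.p[2])/v[:,2])[:,None]
def tri(cs,pxs):
    A=0;b=0
    for c,px in zip(cs,pxs):
        v=c.ray(px)[0]; M=np.eye(3)-np.outer(v,v); A=A+M; b=b+M@c.p
    return np.linalg.solve(A,b)
def box(x,y,z,a,L,W,H):
    r=R.from_euler('z',a).as_matrix()
    return np.array([[i*L/2,j*W/2,k*H] for i in(-1,1) for j in(-1,1) for k in(0,1)])@r.T+[x,y,z]
def hullmask(c,P,S=4):
    m=np.zeros((480*S,640*S),np.uint8); q=(c.proj(P)+.5)*S-.5
    cv2.fillConvexPoly(m,cv2.convexHull(np.round(q*16).astype(np.int32)),1,shift=4)
    return cv2.resize(m.astype(np.float32),(640,480),interpolation=cv2.INTER_AREA)
def fit(cs,masks,x0,dims,free=5):
    """x,y,z,a,(L,W scale free)"""
    def cost(p):
        L,W=(p[4]*1,p[5]*1) if free==6 else dims[:2]
        P=box(p[0],p[1],p[2],p[3],L,W,dims[2])
        return sum(np.abs(hullmask(c,P)-m).sum()/m.sum() for c,m in zip(cs,masks))
    x0=np.array(list(x0)+(list(dims[:2]) if free==6 else []),float)
    st=np.array([.006,.006,.004,.15]+[.008,.008]*(free==6)); best=None
    for sg in (1,-1,.5):
        X=np.vstack([x0]+[x0+sg*st*e for e in np.eye(len(x0))])
        r=minimize(cost,x0,method="Nelder-Mead",options=dict(initial_simplex=X,maxiter=250,xatol=1e-4,fatol=1e-4))
        x0=r.x
        if best is None or r.fun<best.fun: best=r
    return best.x,best.fun
E
cat > m1.py <<'E'
from h import *
T=Cam("top");S=Cam("scene")
reg={}
for l in ("base","cork","mosaic","spatula","tray","cutter","glue","jar","clay_cup","grey_cup"):
    for c in (T,S):
        reg[l,c.n]=[r for r in trace(l,c.n) if r["score"]>.2]
def cen(m): ys,xs=np.nonzero(m); return [xs.mean(),ys.mean()]
D=dict(base=(.076,.06,.018),cork=(.076,.06,.008),mosaic=(.076,.06,.007),tray=(.19,.2,.01))
for l,d in D.items():
    for t in reg[l,"top"]:
        ct=cen(t["region"]); best=None
        for s in reg[l,"scene"]:
            P=tri((T,S),(ct,cen(s["region"])))
            e=np.linalg.norm(T.proj(P)-ct)+np.linalg.norm(S.proj(P)-cen(s["region"]))
            if best is None or e<best[0]: best=(e,s,P)
        if best is None: print(l,"no match",ct);continue
        e,s,P=best
        ms=[t["region"].astype(np.float32),s["region"].astype(np.float32)]
        a=0
        if l!="tray":
            cn=max(cv2.findContours(t["region"].astype(np.uint8),0,1)[0],key=cv2.contourArea)
            q=cv2.boxPoints(cv2.minAreaRect(cn)); w=T.plane(q,d[2])[:,:2]; e1,e2=w[1]-w[0],w[2]-w[1]
            v=e1 if e1@e1>e2@e2 else e2; a=np.arctan2(v[1],v[0])
        x,f=fit((T,S),ms,(P[0],P[1],0,a),d,6 if l=="base" else 5)
        print(l,np.round(ct),"tri",np.round(P,4),"err px",round(e,1),"sc",round(t["score"],2),round(s["score"],2),"fit",np.round(x,4),round(f,3))
g={l:[[place_of(l,c)[0]["point"]*np.array([640,480]) for c in ("top","scene")]] for l in ("pocket","slot","spatula","spatula_tip")}
for l,v in g.items():
    P=tri((T,S),v[0]); print(l,np.round(P,4),np.round(v[0],1).tolist(), np.linalg.norm(T.proj(P)-v[0][0]))
for l in ("spatula","cutter","glue","jar","clay_cup","grey_cup"):
    for t in reg[l,"top"]: print(l,round(t["score"],2),np.round(cen(t["region"])),np.round(T.plane(cen(t["region"]),.01),3))
import pickle
cv2.imwrite("pics/traycrop.png",cv2.resize(T.img[190:300,255:365,::-1],None,fx=5,fy=5,interpolation=cv2.INTER_CUBIC))
E
python3 m1.py
```

```text
base [180. 244.] tri [0.564  0.3262 0.0108] err px 0.7 sc 0.66 0.81 fit [ 0.5639  0.326   0.0024 -0.3447  0.0744  0.0589] 0.094
base [157. 188.] tri [0.6968 0.3881 0.0076] err px 0.4 sc 0.61 0.9 fit [ 0.6966  0.3879 -0.0013 -0.5286  0.0486  0.0348] 0.128
base [231. 232.] tri [0.5939 0.2071 0.0096] err px 1.0 sc 0.6 0.57 fit [ 5.943e-01  2.065e-01 -3.000e-04 -3.111e+00  4.140e-02  3.390e-02] 0.339
cork [194. 317.] tri [0.3925 0.2855 0.0053] err px 0.9 sc 0.86 0.72 fit [ 3.932e-01  2.855e-01  2.300e-03 -2.846e+00] 0.178
cork [208. 177.] tri [0.644  0.3206 0.1668] err px 95.6 sc 0.54 0.72 fit [ 0.8025 -1.5987  0.1281 -1.9224] 2.0
mosaic [436. 322.] tri [ 0.3324 -0.2021 -0.0599] err px 83.8 sc 0.86 0.35 fit [ 0.3953 -0.3087 -0.1289  0.1416] 1.598
mosaic [324. 182.] tri [0.6257 0.0706 0.1747] err px 90.8 sc 0.28 0.35 fit [ -2.9524 -10.3553 -17.6785 471.5097] 2.0
tray [310. 243.] tri [0.5717 0.0203 0.0087] err px 2.1 sc 0.88 0.71 fit [0.5743 0.0174 0.0025 0.0653] 0.17
tray [304. 304.] tri [ 0.4679 -0.008  -0.0564] err px 41.3 sc 0.53 0.71 fit [-18.0685  34.2422 -68.9446 781.3434] 2.0
pocket [0.5347 0.0167 0.0151] [[307.8, 261.3], [319.7, 244.5]] 3.0805219446939103
slot [0.5804 0.276  0.17  ] [[120.8, 309.6], [291.4, 265.1]] 106.53036002353913
spatula [ 0.5899 -0.3572  0.0047] [[466.6, 241.8], [212.5, 198.9]] 1.358867443178801
spatula_tip [ 0.6124 -0.2754  0.0036] [[433.5, 230.4], [225.1, 213.7]] 0.28973778480881535
spatula 0.93 [460. 238.] [[ 0.596 -0.339  0.01 ]]
spatula 0.39 [180. 244.] [[0.563 0.327 0.01 ]]
cutter 0.84 [494. 343.] [[ 0.35  -0.417  0.01 ]]
cutter 0.23 [323. 183.] [[ 0.72  -0.011  0.01 ]]
jar 0.82 [323. 183.] [[ 0.72 -0.01  0.01]]
jar 0.55 [436. 322.] [[ 0.395 -0.281  0.01 ]]
jar 0.52 [460. 238.] [[ 0.596 -0.338  0.01 ]]
clay_cup 0.74 [423. 177.] [[ 0.741 -0.248  0.01 ]]
grey_cup 0.64 [208. 176.] [[0.728 0.267 0.01 ]]
```

```bash
cat > ov.py <<'E'
from h import *
import sys
T=Cam("top");S=Cam("scene")
tx,ty,a,off=[float(v) for v in sys.argv[1:5]]
Rz=R.from_euler('z',a).as_matrix()
def W(p): return np.atleast_2d(p)@Rz.T+[tx,ty,0]
def rect(x0,x1,y0,y1,z): 
    c=[(x0,y0),(x1,y0),(x1,y1),(x0,y1),(x0,y0)]
    return W(np.array([np.r_[np.linspace(c[i],c[i+1],2)[k],z] for i in range(4) for k in (0,1)]))
px=off
L=[((0,0,255),rect(-.095,.095,-.1,.1,.01)),((255,0,0),rect(px-.0485,px+.0485,-.04,.04,.049)),((0,255,0),rect(px+.1-.023,px+.1+.023,.022,.084,.02)),((0,255,0),rect(px+.1-.0135,px+.1+.0135,-.084,-.037,.02)),((255,255,0),rect(px-.0405,px+.0405,-.032,.032,.01))]
out=[]
for c,(u0,v0,u1,v1) in ((T,(255,190,365,300)),(S,(255,205,375,295))):
    s=400/(u1-u0); A=cv2.resize(c.img[v0:v1,u0:u1,::-1],None,fx=s,fy=s,interpolation=cv2.INTER_CUBIC)
    for col,P in L:
        q=((c.proj(P)-[u0,v0]+.5)*s-.5); cv2.polylines(A,[np.round(q*8).astype(np.int32)],False,col,1,cv2.LINE_AA,3)
    out.append(cv2.copyMakeBorder(A,0,400-A.shape[0],0,0,0))
cv2.imwrite(sys.argv[5],np.hstack(out))
E
python3 ov.py .5743 .0174 .0653 -.040 pics/ov1.png
python3 - <<'E'
from h import *
T=Cam("top");S=Cam("scene")
ms=[]
for c,(u,v,w) in ((T,(436,323,26)),(S,(287,187,24))):
    h=np.zeros((480,640),np.float32)
    bgp=c.img[v-w:v+w,u-w:u+w].astype(float); med=np.median(bgp.reshape(-1,3),0)
    m=np.full((480,640),cv2.GC_BGD,np.uint8); m[v-w:v+w,u-w:u+w]=cv2.GC_PR_BGD; k=w//2; m[v-k:v+k,u-k:u+k]=cv2.GC_PR_FGD; m[v-3:v+3,u-3:u+3]=1
    cv2.grabCut(np.ascontiguousarray(c.img),m,None,np.zeros((1,65)),np.zeros((1,65)),6,cv2.GC_INIT_WITH_MASK)
    M=((m==1)|(m==3)).astype(np.uint8); M=cv2.morphologyEx(M,cv2.MORPH_CLOSE,np.ones((3,3))); ms.append(M.astype(np.float32))
cs=[np.argwhere(m)[:,::-1].mean(0) for m in ms]
P=tri((T,S),cs); print("mos",P,cs,[m.sum() for m in ms])
for n in (5,6):print(fit((T,S),ms,(P[0],P[1],0,0.05),(.076,.06,.007),n))
print(fit((T,),ms[:1],(P[0],P[1],0,0.05),(.076,.06,.007),6))
for l in ("base","cork","spatula"):
  for n in ("top","scene"):
    print(l,n,[np.round(np.array(r["point"])*[640,480],1).tolist() for r in place_of(l,n)[:3]])
E
```

```text
mos [ 0.39526773 -0.2807003   0.0089826 ] [array([435.68865435, 322.23614776]), array([285.16738197, 185.82403433])] [np.float32(758.0), np.float32(233.0)]
(array([ 0.39553597, -0.28243208,  0.0028761 ,  0.08528417]), np.float64(0.6043429970741272))
(array([ 0.39652898, -0.27962074,  0.00675489,  0.08450042,  0.06777035,
        0.05131065]), np.float64(0.3032994866371155))
(array([ 0.39506846, -0.28132497,  0.0026912 ,  0.07923392,  0.07166623,
        0.0554192 ]), np.float64(0.053759895265102386))
base top [[184.3, 247.3], [235.0, 231.2], [154.7, 189.7]]
base scene [[416.1, 314.7], [399.3, 363.0], [361.0, 296.0]]
cork top [[194.1, 316.7]]
cork scene [[446.1, 274.9]]
spatula top [[466.6, 239.3]]
spatula scene [[213.5, 199.8]]
```

View pics/ov1.png

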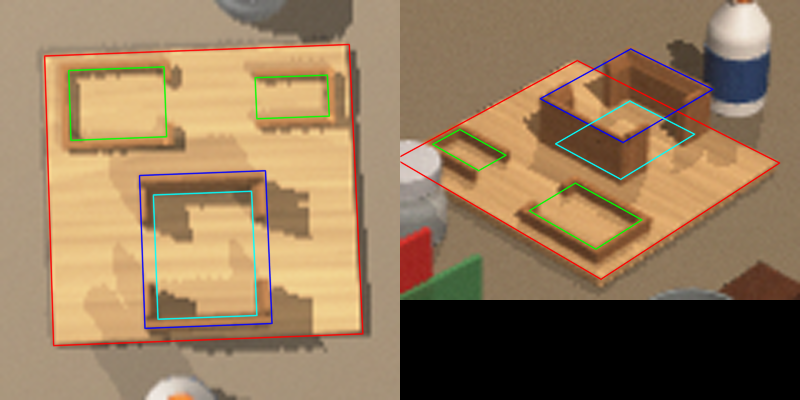

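The overlay matches the tray edges and pocket walls to about 1 px. That gives the pocket at (0.534, 0.015) and the slot at (0.6345, 0.016), both at yaw 0.065. The big base measures 74x59 mm, so it is the right one.

```bash
cat > nav.py <<'E'
import sys; from h import *
# nav x y z yaw(closing-perpendicular axis): needed turn (4deg units about tool z) & shift in tool axes now / after turn, units of 20 mm
x,y,z,a=map(float,sys.argv[1:5]); o=observe(); M=R.from_rotvec(o["ee_rot"]).as_matrix()
cur=np.arctan2(M[1,1],M[0,1]); d=(a+np.pi/2-cur+np.pi/2)%np.pi-np.pi/2
v=np.array([x,y,z])-o["position"]; M2=R.from_euler('z',d).as_matrix()@M
print("t",round(o["clock"],2),"pos",np.round(o["position"],4),"tilt_deg",np.round(np.degrees([M[2,0],M[2,1]]),2),"w",round(float(o["width"]),3),"gf",round(o["gripper_force"],1),"F",np.round(o["force"],1))
print("turn",round(-np.degrees(d)/4,2),"shift now",np.round(M.T@v/.02,2),"after turn",np.round(M2.T@v/.02,2))
E
python3 nav.py .564 .326 .10 -.345; python3 nav.py .564 .326 .004 -.345
```

```text
t 3.4 pos [0.1911 0.595  0.2267] tilt_deg [ 0. -0.] w 0.996 gf 0.0 F [0.  0.6 0.2]
turn 0.49 shift now [-21.86  -7.1    6.34] after turn [-22.09  -6.35   6.34]
t 3.4 pos [0.1911 0.595  0.2267] tilt_deg [ 0. -0.] w 0.996 gf 0.0 F [0.  0.6 0.2]
turn 0.49 shift now [-21.86  -7.1   11.14] after turn [-22.09  -6.35  11.14]
```

```bash
hw="python3 -m handwheel"
python3 -m handwheel '[[0,0,0,0,0,0.49],[-0.96,-0.276,0,0,0,0],[-0.96,-0.276,0,0,0,0],[-0.96,-0.276,0,0,0,0],[-0.96,-0.276,0,0,0,0],[-0.96,-0.276,0,0,0,0],[-0.96,-0.276,0,0,0,0],[-0.96,-0.276,0,0,0,0]]' 1 15
python3 -m handwheel '[[-0.96,-0.276,0,0,0,0],[-0.96,-0.276,0,0,0,0],[-0.96,-0.276,0,0,0,0],[-0.96,-0.276,0,0,0,0],[-0.96,-0.276,0,0,0,0],[-0.96,-0.276,0,0,0,0],[-0.96,-0.276,0.5,0,0,0],[-0.96,-0.276,0.5,0,0,0]]'
python3 -m handwheel '[[-0.96,-0.276,0.7,0,0,0],[-0.96,-0.276,0.7,0,0,0],[-0.96,-0.276,0.7,0,0,0],[-0.96,-0.276,0.7,0,0,0],[-0.96,-0.276,0.7,0,0,0],[-0.96,-0.276,0.7,0,0,0],[-0.96,-0.276,0.7,0,0,0],[0,0,0.4,0,0,0]]'
python3 nav.py .564 .326 .004 -.345
```

```text
clock: 4.07
position: [0.3053, 0.5126, 0.2268]
ee_rot: [0.539, 3.095, 0.0]
force: [0.7, 0.0, 0.6]
width: 1.002
gripper_force: 0.0
clock: 4.73
position: [0.4353, 0.4195, 0.2071]
ee_rot: [0.539, 3.094, 0.002]
force: [0.3, -0.1, -0.8]
width: 1.0
gripper_force: 0.0
clock: 5.4
position: [0.551, 0.3333, 0.0992]
ee_rot: [0.547, 3.092, -0.004]
force: [0.5, -1.2, 0.5]
width: 0.999
gripper_force: 0.0
t 5.4 pos [0.551  0.3333 0.0992] tilt_deg [-0.13 -0.14] w 0.999 gf 0.0 F [ 0.5 -1.2  0.5]
turn -0.08 shift now [-0.72 -0.11  4.76] after turn [-0.72 -0.11  4.76]
```

```bash
python3 -m handwheel '[[-0.1,-0.05,0.8,0,0,0],[0,0,0.8,0,0,0],[0,0,0.8,0,0,0],[0,0,0,0,0,0],[0,0,0,0,0,0]]'
python3 nav.py .564 .326 .004 -.345
```

```text
clock: 5.82
position: [0.5484, 0.3363, 0.0523]
ee_rot: [-0.539, -3.094, 0.002]
force: [-0.4, 0.2, 0.7]
width: 0.999
gripper_force: 0.0
t 5.82 pos [0.5484 0.3363 0.0523] tilt_deg [ 0.06 -0.07] w 0.999 gf 0.0 F [-0.4  0.2  0.7]
turn 0.0 shift now [-0.91 -0.22  2.41] after turn [-0.91 -0.22  2.41]
```

```bash
python3 -m handwheel '[[-0.46,-0.11,0.4,0,0,0],[-0.45,-0.11,0.5,0,0,0],[0,0,0.6,0,0,0],[0,0,0.6,0,0,0],[0,0,0.3,0,0,0],[0,0,0,0,0,0],[0,0,0,0,0,0]]'
python3 nav.py .564 .326 .004 -.345
python3 -m handwheel '[[0,0,0,0,0,0],[0,0,0,0,0,0],[0,0,0,0,0,0],[0,0,0,0,0,0],[0,0,0,0,0,0],[0,0,0,0,0,0]]' 0 25
python3 nav.py .564 .326 .004 -.345
```

```text
clock: 6.4
position: [0.5641, 0.3261, 0.004]
ee_rot: [-0.538, -3.094, 0.001]
force: [0.3, -0.4, -0.5]
width: 0.998
gripper_force: 0.0
t 6.4 pos [0.5641 0.3261 0.004 ] tilt_deg [ 0.06 -0.06] w 0.998 gf 0.0 F [ 0.3 -0.4 -0.5]
turn 0.01 shift now [ 0. -0.  0.] after turn [ 0. -0.  0.]
clock: 6.9
position: [0.5649, 0.3262, 0.0051]
ee_rot: [0.539, 3.095, 0.001]
force: [-0.4, -0.6, 1.5]
width: 0.653
gripper_force: 25.0
t 6.9 pos [0.5649 0.3262 0.0051] tilt_deg [-0.02  0.03] w 0.653 gf 25.0 F [-0.4 -0.6  1.5]
turn -0.0 shift now [ 0.04 -0.02  0.05] after turn [ 0.04 -0.02  0.05]
```

```bash
python3 -m handwheel '[[0,0,-0.6,0,0,0],[0,0,-0.8,0,0,-0.9],[0,0,-0.9,0,0,-1],[0,0,-0.9,0,0,-1],[0,0,-0.8,0,0,-1],[0,0,0,0,0,-1],[0,0,0,0,0,-0.97],[0,0,0,0,0,0]]'
python3 nav.py .5344 .0148 .082 .065
```

```text
clock: 7.57
position: [0.5651, 0.3259, 0.086]
ee_rot: [-0.106, 3.139, 0.001]
force: [-0.7, 0.3, -0.4]
width: 0.65
gripper_force: 25.0
t 7.57 pos [0.5651 0.3259 0.086 ] tilt_deg [-0.06  0.03] w 0.65 gf 25.0 F [-0.7  0.3 -0.4]
turn 0.04 shift now [  2.58 -15.41   0.19] after turn [  2.54 -15.42   0.19]
```

```bash
python3 -m handwheel '[[0.15,-0.9,0,0,0,0],[0.15,-0.9,0,0,0,0],[0.15,-0.9,0,0,0,0],[0.15,-0.9,0,0,0,0],[0.15,-0.9,0,0,0,0],[0.15,-0.9,0,0,0,0],[0.15,-0.9,0,0,0,0],[0.15,-0.9,0,0,0,0]]'
python3 -m handwheel '[[0.15,-0.9,0,0,0,0],[0.15,-0.9,0,0,0,0],[0.15,-0.9,0,0,0,0],[0.15,-0.9,0,0,0,0],[0.15,-0.9,0,0,0,0],[0.15,-0.9,0,0,0,0],[0.15,-0.9,0,0,0,0],[0.03,-0.1,0,0,0,0]]'
python3 -m handwheel '[[0,0,0,0,0,0],[0,0,0,0,0,0],[0,0,0,0,0,0]]'
python3 nav.py .5344 .0148 .065 .065
cat > look.py <<'E'
import sys; from h import *
T=Cam("top");S=Cam("scene");out=[]
for c,(u,v,w,h) in ((T,tuple(map(int,sys.argv[2:6]))),(S,tuple(map(int,sys.argv[6:10])))):
    s=400/w; A=cv2.resize(c.img[v-h//2:v+h//2,u-w//2:u+w//2,::-1],(400,int(400*h/w)),interpolation=cv2.INTER_CUBIC)
    out.append(cv2.copyMakeBorder(A,0,max(0,400-A.shape[0]),0,0,0)[:400])
cv2.imwrite(sys.argv[1],np.hstack(out))
E
python3 look.py pics/l1.png 310 250 110 110 320 240 120 120
```

```text
clock: 8.23
position: [0.5499, 0.1794, 0.085]
ee_rot: [-0.099, 3.14, -0.0]
force: [0.2, -0.5, 0.1]
width: 0.645
gripper_force: 25.0
clock: 8.9
position: [0.5363, 0.0471, 0.0849]
ee_rot: [0.092, -3.14, 0.003]
force: [0.3, 0.0, -0.3]
width: 0.654
gripper_force: 25.0
clock: 9.15
position: [0.537, 0.0529, 0.0849]
ee_rot: [-0.103, 3.14, 0.001]
force: [0.7, 0.3, -0.9]
width: 0.651
gripper_force: 25.0
t 9.15 pos [0.537  0.0529 0.0849] tilt_deg [-0.02  0.04] w 0.651 gf 25.0 F [ 0.7  0.3 -0.9]
turn 0.01 shift now [ 0.25 -1.89  0.99] after turn [ 0.25 -1.89  0.99]
```

View pics/l1.png

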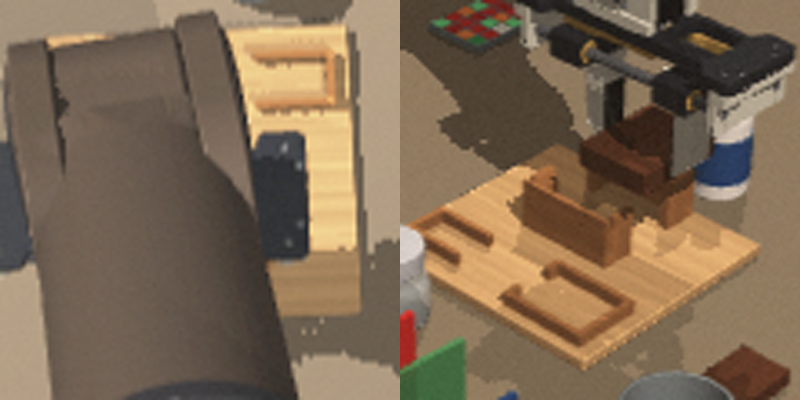

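The base is held level, about 38 mm short of the pocket in y. I'll move the rest of the way and lower it.

```bash
python3 -m handwheel '[[0.08,-0.6,0,0,0,0],[0.08,-0.6,0,0,0,0],[0.09,-0.69,0,0,0,0],[0,0,0.4,0,0,0],[0,0,0.4,0,0,0],[0,0,0.2,0,0,0],[0,0,0,0,0,0],[0,0,0,0,0,0]]'
python3 nav.py .5344 .0148 .016 .065
python3 -m handwheel '[[0,0,0.4,0,0,0],[0,0,0.4,0,0,0],[0,0,0.4,0,0,0],[0,0,0,0,0,0],[0,0,0,0,0,0]]'
python3 nav.py .5344 .0148 .016 .065
```

```text
clock: 9.92
position: [0.5339, 0.0142, 0.0642]
ee_rot: [0.103, -3.139, -0.0]
force: [-0.1, -0.3, -1.0]
width: 0.651
gripper_force: 25.0
t 9.92 pos [0.5339 0.0142 0.0642] tilt_deg [0.07 0.02] w 0.651 gf 25.0 F [-0.1 -0.3 -1. ]
turn 0.01 shift now [-0.03  0.03  2.41] after turn [-0.03  0.03  2.41]
clock: 10.33
position: [0.5338, 0.0136, 0.04]
ee_rot: [0.102, -3.139, 0.0]
force: [0.7, 0.8, -0.8]
width: 0.651
gripper_force: 25.0
t 10.33 pos [0.5338 0.0136 0.04  ] tilt_deg [ 0.08 -0.  ] w 0.651 gf 25.0 F [ 0.7  0.8 -0.8]
turn -0.0 shift now [-0.03  0.06  1.2 ] after turn [-0.03  0.06  1.2 ]
```

```bash
python3 -m handwheel '[[0,0.05,0.4,0,0,0],[0,0,0.4,0,0,0],[0,0,0.3,0,0,0],[0,0,0,0,0,0]]'
python3 -m handwheel '[[0,0,0.05,0,0,0],[0,0,0.05,0,0,0],[0,0,0,0,0,0]]'
python3 nav.py .5344 .0148 .015 .065
```

```text
clock: 10.67
position: [0.5335, 0.0145, 0.0173]
ee_rot: [0.102, -3.138, 0.0]
force: [-0.2, 0.8, -1.1]
width: 0.657
gripper_force: 25.0
clock: 10.92
position: [0.5343, 0.0145, 0.0167]
ee_rot: [-0.102, 3.14, 0.0]
force: [-0.2, -0.1, -0.7]
width: 0.654
gripper_force: 25.0
t 10.92 pos [0.5343 0.0145 0.0167] tilt_deg [-0.  0.] w 0.654 gf 25.0 F [-0.2 -0.1 -0.7]
turn -0.0 shift now [-0.01  0.01  0.09] after turn [-0.01  0.01  0.09]
```

```bash
python3 -m handwheel '[[0,0,0.1,0,0,0],[0,0,0,0,0,0],[0,0,0,0,0,0]]'
python3 nav.py .5344 .0148 .015 .065
python3 -m handwheel '[[0,0,0,0,0,0],[0,0,0,0,0,0],[0,0,0,0,0,0],[0,0,-0.5,0,0,0],[0,0,-0.9,0,0,0],[0,0,-1,0,0,0],[0,0,-1,0,0,0],[0,0,-1,0,0,0]]' 0.85 15
python3 nav.py .393 .2855 .1 .296
```

```text
clock: 11.17
position: [0.5345, 0.0146, 0.0149]
ee_rot: [-0.102, 3.139, 0.0]
force: [-0.0, -0.0, 1.4]
width: 0.652
gripper_force: 25.0
t 11.17 pos [0.5345 0.0146 0.0149] tilt_deg [-0.04  0.  ] w 0.652 gf 25.0 F [-0.  -0.   1.4]
turn -0.0 shift now [ 0.    0.01 -0.  ] after turn [ 0.    0.01 -0.  ]
clock: 11.83
position: [0.5341, 0.0145, 0.1043]
ee_rot: [-0.102, 3.14, 0.0]
force: [0.1, -1.0, 1.0]
width: 0.853
gripper_force: 0.0
t 11.83 pos [0.5341 0.0145 0.1043] tilt_deg [-0.01  0.  ] w 0.853 gf 0.0 F [ 0.1 -1.   1. ]
turn -3.31 shift now [ 6.16 13.98  0.22] after turn [ 2.8  15.02  0.22]
```

```bash
python3 look.py pics/l2.png 310 250 110 110 320 240 120 120
python3 -m handwheel '[[0,0,0,0,0,-0.83],[0,0,0,0,0,-0.83],[0,0,0,0,0,-0.83],[0,0,0,0,0,-0.82],[0.17,0.9,0,0,0,0],[0.17,0.9,0,0,0,0],[0.17,0.9,0,0,0,0],[0.17,0.9,0,0,0,0]]' 1
python3 -m handwheel '[[0.17,0.9,0,0,0,0],[0.17,0.9,0,0,0,0],[0.17,0.9,0,0,0,0],[0.17,0.9,0,0,0,0],[0.17,0.9,0,0,0,0],[0.17,0.9,0,0,0,0],[0.17,0.9,0,0,0,0],[0.17,0.9,0,0,0,0]]'
python3 -m handwheel '[[0.17,0.9,0.4,0,0,0],[0.17,0.9,0.4,0,0,0],[0.17,0.9,0.4,0,0,0],[0.17,0.9,0.4,0,0,0],[0,0.5,0.4,0,0,0],[0,0,0.4,0,0,0],[0,0,0,0,0,0],[0,0,0,0,0,0]]'
python3 nav.py .393 .2855 .003 .296
```

```text
clock: 12.6
position: [0.4995, 0.0799, 0.1026]
ee_rot: [0.462, -3.107, 0.0]
force: [0.2, 0.7, -0.4]
width: 1.0
gripper_force: 0.0
clock: 13.27
position: [0.4315, 0.2098, 0.1027]
ee_rot: [0.463, -3.107, 0.0]
force: [0.1, 0.5, 0.5]
width: 1.0
gripper_force: 0.0
clock: 13.93
position: [0.3956, 0.2823, 0.0542]
ee_rot: [0.461, -3.107, 0.002]
force: [0.8, -0.3, -0.5]
width: 1.001
gripper_force: 0.0
t 13.93 pos [0.3956 0.2823 0.0542] tilt_deg [ 0.07 -0.07] w 1.001 gf 0.0 F [ 0.8 -0.3 -0.5]
turn -0.02 shift now [0.07 0.19 2.56] after turn [0.07 0.19 2.56]
```

View pics/l2.png

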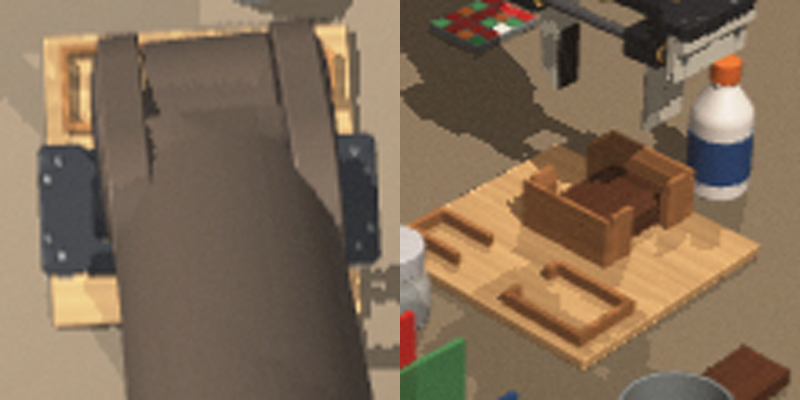

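The base sits flat and square in the pocket (scene crop, about (610,200)). Next is the cork.

```bash
python3 -m handwheel '[[0.07,0.19,0.6,0,0,0],[0,0,0.7,0,0,0],[0,0,0.7,0,0,0],[0,0,0.45,0,0,0],[0,0,0.09,0,0,0],[0,0,0,0,0,0]]'
python3 nav.py .393 .2855 .003 .296
python3 -m handwheel '[[0,0,0,0,0,0],[0,0,0,0,0,0],[0,0,0,0,0,0],[0,0,0,0,0,0],[0,0,0,0,0,0],[0,0,0,0,0,0]]' 0 15
python3 nav.py .393 .2855 .003 .296
python3 -m handwheel '[[0,0,-0.6,0,0,0],[0,0,-0.8,0,0,0],[0,0,-0.9,0,0,0.83],[0,0,-0.9,0,0,0.83],[0,0,-0.8,0,0,0.83],[0,0,-0.6,0,0,0.82],[0,0,0,0,0,0]]'
python3 nav.py .5345 .0146 .090 .065
```

```text
clock: 14.43
position: [0.3931, 0.2861, 0.0038]
ee_rot: [0.461, -3.107, 0.001]
force: [-0.3, -0.3, 0.2]
width: 1.001
gripper_force: 0.0
t 14.43 pos [0.3931 0.2861 0.0038] tilt_deg [ 0.04 -0.04] w 1.001 gf 0.0 F [-0.3 -0.3  0.2]
turn -0.02 shift now [ 0.02 -0.03  0.04] after turn [ 0.02 -0.03  0.04]
clock: 14.93
position: [0.393, 0.2871, 0.0042]
ee_rot: [-0.463, 3.107, 0.0]
force: [0.6, 0.6, 2.9]
width: 0.653
gripper_force: 15.0
t 14.93 pos [0.393  0.2871 0.0042] tilt_deg [-0.03  0.01] w 0.653 gf 15.0 F [0.6 0.6 2.9]
turn -0.0 shift now [ 0.02 -0.08  0.06] after turn [ 0.02 -0.08  0.06]
clock: 15.52
position: [0.3939, 0.288, 0.0981]
ee_rot: [-0.097, 3.137, 0.004]
force: [-0.3, 0.7, 0.4]
width: 0.646
gripper_force: 15.0
t 15.52 pos [0.3939 0.288  0.0981] tilt_deg [-0.17  0.13] w 0.646 gf 15.0 F [-0.3  0.7  0.4]
turn -0.04 shift now [ -6.17 -14.08   0.39] after turn [ -6.13 -14.1    0.39]
```

```bash
python3 -m handwheel '[[-0.4,-0.88,0,0,0,0],[-0.4,-0.88,0,0,0,0],[-0.4,-0.88,0,0,0,0],[-0.4,-0.88,0,0,0,0],[-0.4,-0.88,0,0,0,0],[-0.4,-0.88,0,0,0,0],[-0.4,-0.88,0,0,0,0],[-0.4,-0.88,0,0,0,0]]'
python3 -m handwheel '[[-0.37,-0.88,0,0,0,0],[-0.37,-0.88,0,0,0,0],[-0.37,-0.88,0,0,0,0],[-0.37,-0.88,0,0,0,0],[-0.37,-0.88,0,0,0,0],[-0.37,-0.88,0,0,0,0],[-0.37,-0.88,0,0,0,0],[-0.37,-0.88,0,0,0,0]]'
python3 -m handwheel '[[0,0,0.4,0,0,0],[0,0,0.4,0,0,0],[0,0,0,0,0,0],[0,0,0,0,0,0]]'
python3 nav.py .5345 .0146 .034 .065
```

```text
clock: 16.18
position: [0.4658, 0.1496, 0.0952]
ee_rot: [0.105, -3.139, 0.001]
force: [0.2, 0.3, -0.1]
width: 0.646
gripper_force: 15.0
clock: 16.85
position: [0.5339, 0.013, 0.095]
ee_rot: [0.105, -3.139, 0.0]
force: [0.3, -0.3, -0.2]
width: 0.648
gripper_force: 15.0
clock: 17.18
position: [0.5328, 0.0149, 0.0788]
ee_rot: [0.105, -3.137, -0.001]
force: [-0.4, 0.7, -0.4]
width: 0.652
gripper_force: 15.0
t 17.18 pos [0.5328 0.0149 0.0788] tilt_deg [0.14 0.02] w 0.652 gf 15.0 F [-0.4  0.7 -0.4]
turn 0.02 shift now [-0.09 -0.02  2.24] after turn [-0.09 -0.02  2.24]
```

```bash
python3 -m handwheel '[[-0.08,0,0.5,0,0,0],[0,0,0.5,0,0,0],[0,0,0.5,0,0,0],[0,0,0.5,0,0,0],[0,0,0.2,0,0,0],[0,0,0,0,0,0],[0,0,0,0,0,0]]'
python3 nav.py .5345 .0146 .0322 .065
```

```text
clock: 17.77
position: [0.5354, 0.014, 0.0355]
ee_rot: [0.102, -3.139, 0.0]
force: [0.1, 0.3, 0.0]
width: 0.647
gripper_force: 15.0
t 17.77 pos [0.5354 0.014  0.0355] tilt_deg [ 0.04 -0.  ] w 0.647 gf 15.0 F [0.1 0.3 0. ]
turn -0.0 shift now [0.04 0.03 0.17] after turn [0.04 0.03 0.17]
```

```bash
python3 -m handwheel '[[0.04,0.03,0.1,0,0,0],[0,0,0.08,0,0,0],[0,0,0,0,0,0],[0,0,0,0,0,0]]'
python3 nav.py .5345 .0146 .0322 .065
python3 -m handwheel '[[0,0,0,0,0,0],[0,0,0,0,0,0],[0,0,0,0,0,0],[0,0,-0.5,0,0,0],[0,0,-0.9,0,0,0],[0,0,-1,0,0,0],[0,0,-1,0,0,0],[0,0,-0.6,0,0,0]]' 0.85 15
python3 nav.py .395 -.281 .1 .08
python3 look.py pics/l3.png 310 250 110 110 320 240 120 120
```

```text
clock: 18.1
position: [0.5349, 0.0146, 0.0325]
ee_rot: [-0.102, 3.14, 0.0]
force: [0.6, 0.3, -0.9]
width: 0.646
gripper_force: 15.0
t 18.1 pos [0.5349 0.0146 0.0325] tilt_deg [-0.02  0.  ] w 0.646 gf 15.0 F [ 0.6  0.3 -0.9]
turn -0.0 shift now [0.02 0.   0.01] after turn [0.02 0.   0.01]
clock: 18.77
position: [0.5356, 0.0146, 0.1151]
ee_rot: [-0.101, 3.138, 0.0]
force: [-0.3, 0.5, -0.2]
width: 0.849
gripper_force: 0.0
t 18.77 pos [0.5356 0.0146 0.1151] tilt_deg [-0.14  0.01] w 0.849 gf 0.0 F [-0.3  0.5 -0.2]
turn -0.22 shift now [  7.97 -14.3    0.73] after turn [  8.19 -14.17   0.73]
```

View pics/l3.png

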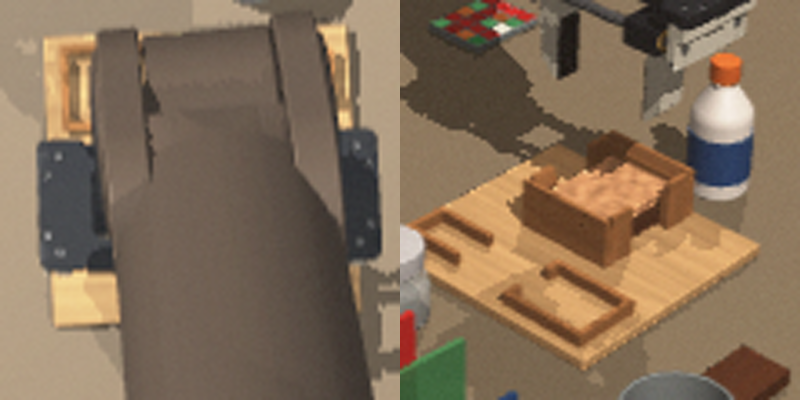

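The cork lies flat on the base (scene crop, about (605,190)). Next is the mosaic.

```bash
python3 -m handwheel '[[0.4,-0.85,0,0,0,-0.22],[0.4,-0.85,0,0,0,0],[0.4,-0.85,0,0,0,0],[0.4,-0.85,0,0,0,0],[0.4,-0.85,0,0,0,0],[0.5,-0.85,0,0,0,0],[0.5,-0.85,0,0,0,0],[0.5,-0.85,0,0,0,0]]' 1
python3 -m handwheel '[[0.52,-0.83,0,0,0,0],[0.52,-0.83,0,0,0,0],[0.52,-0.83,0,0,0,0],[0.52,-0.83,0,0,0,0],[0.52,-0.83,0.3,0,0,0],[0.52,-0.83,0.4,0,0,0],[0.52,-0.83,0.4,0,0,0],[0.52,-0.83,0.4,0,0,0]]'
python3 -m handwheel '[[0.5,-0.7,0.4,0,0,0],[0,0,0.4,0,0,0],[0,0,0.4,0,0,0],[0,0,0,0,0,0],[0,0,0,0,0,0]]'
python3 nav.py .395 -.281 .003 .08
```

```text
clock: 19.53
position: [0.4747, -0.1272, 0.1118]
ee_rot: [0.126, -3.138, -0.0]
force: [0.4, -0.7, -0.3]
width: 1.003
gripper_force: 0.0
clock: 20.2
position: [0.4025, -0.2661, 0.0816]
ee_rot: [0.126, -3.139, -0.0]
force: [0.2, 0.3, -1.0]
width: 0.999
gripper_force: 0.0
clock: 20.62
position: [0.3946, -0.2791, 0.0578]
ee_rot: [0.128, -3.138, -0.002]
force: [0.0, -0.6, 0.3]
width: 0.999
gripper_force: 0.0
t 20.62 pos [ 0.3946 -0.2791  0.0578] tilt_deg [0.05 0.07] w 0.999 gf 0.0 F [ 0.  -0.6  0.3]
turn 0.02 shift now [-0.01 -0.1   2.74] after turn [-0.01 -0.1   2.74]
```

```bash
python3 -m handwheel '[[0,-0.1,0.6,0,0,0],[0,0,0.8,0,0,0],[0,0,0.7,0,0,0],[0,0,0.5,0,0,0],[0,0,0.12,0,0,0],[0,0,0,0,0,0],[0,0,0,0,0,0]]'
python3 nav.py .395 -.281 .003 .08
python3 -m handwheel '[[0,0,0,0,0,0],[0,0,0,0,0,0],[0,0,0,0,0,0],[0,0,0,0,0,0],[0,0,0,0,0,0],[0,0,0,0,0,0]]' 0 30
python3 nav.py .395 -.281 .003 .08
python3 -m handwheel '[[0,0,-0.3,0,0,0],[0,0,-0.6,0,0,0],[0,0,-0.9,0,0,0],[0,0,-0.9,0,0,0.12],[0,0,-0.9,0,0,0.1],[0,0,-0.9,0,0,0],[0,0,-0.2,0,0,0],[0,0,0,0,0,0]]'
python3 nav.py .5345 .0146 .095 .065
python3 look.py pics/l4.png 436 310 110 110 290 170 120 120
```

```text
clock: 21.2
position: [0.3951, -0.2821, 0.0044]
ee_rot: [-0.127, 3.139, -0.0]
force: [1.4, -0.2, -0.1]
width: 1.0
gripper_force: 0.0
t 21.2 pos [ 0.3951 -0.2821  0.0044] tilt_deg [-0.02 -0.01] w 1.0 gf 0.0 F [ 1.4 -0.2 -0.1]
turn 0.01 shift now [-0.    0.06  0.07] after turn [-0.    0.06  0.07]
clock: 21.7
position: [0.3947, -0.2823, 0.0041]
ee_rot: [-0.126, 3.139, -0.0]
force: [-0.2, 0.0, 2.9]
width: 0.643
gripper_force: 30.0
t 21.7 pos [ 0.3947 -0.2823  0.0041] tilt_deg [-0.01 -0.  ] w 0.643 gf 30.0 F [-0.2  0.   2.9]
turn 0.0 shift now [-0.02  0.06  0.05] after turn [-0.02  0.06  0.05]
clock: 22.37
position: [0.3954, -0.2827, 0.0992]
ee_rot: [-0.102, 3.138, -0.002]
force: [-0.5, 0.5, -1.3]
width: 0.644
gripper_force: 30.0
t 22.37 pos [ 0.3954 -0.2827  0.0992] tilt_deg [-0.14 -0.08] w 0.644 gf 30.0 F [-0.5  0.5 -1.3]
turn -0.0 shift now [-7.9  14.38  0.21] after turn [-7.91 14.38  0.21]
```

View pics/l4.png

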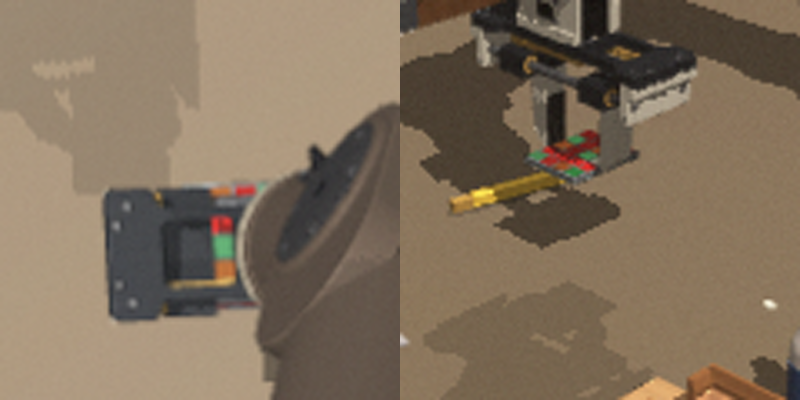

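The mosaic is held level, glass side up (scene crop, about (580,155)). I'll carry it to the pocket.

```bash
python3 -m handwheel '[[-0.25,0.4,0,0,0,0],[-0.5,0.8,0,0,0,0],[-0.5,0.8,0,0,0,0],[-0.5,0.8,0,0,0,0],[-0.5,0.8,0,0,0,0],[-0.5,0.8,0,0,0,0],[-0.5,0.8,0,0,0,0],[-0.5,0.8,0,0,0,0]]'
python3 -m handwheel '[[-0.5,0.8,0,0,0,0],[-0.45,0.8,0,0,0,0],[-0.45,0.8,0,0,0,0],[-0.45,0.8,0,0,0,0],[-0.4,0.8,0,0,0,0],[-0.4,0.8,0,0,0,0],[-0.4,0.8,0,0,0,0],[-0.4,0.8,0,0,0,0]]'
python3 -m handwheel '[[-0.4,0.8,0,0,0,0],[-0.2,0.68,0,0,0,0],[-0.1,0.2,0,0,0,0],[0,0,0.4,0,0,0],[0,0,0.4,0,0,0],[0,0,0,0,0,0],[0,0,0,0,0,0]]'
python3 nav.py .5345 .0146 .0395 .065
```

```text
clock: 23.13
position: [0.4616, -0.1558, 0.0968]
ee_rot: [0.102, -3.138, -0.001]
force: [-0.0, -0.8, -0.6]
width: 0.641
gripper_force: 30.0
clock: 23.8
position: [0.5218, -0.0237, 0.0967]
ee_rot: [0.102, -3.138, -0.0]
force: [0.8, 0.5, -1.2]
width: 0.641
gripper_force: 30.0
clock: 24.38
position: [0.533, 0.0077, 0.0808]
ee_rot: [0.099, -3.138, 0.001]
force: [0.2, -1.3, -1.1]
width: 0.641
gripper_force: 30.0
t 24.38 pos [0.533  0.0077 0.0808] tilt_deg [ 0.14 -0.03] w 0.641 gf 30.0 F [ 0.2 -1.3 -1.1]
turn -0.03 shift now [-0.1   0.34  2.07] after turn [-0.1   0.34  2.07]
```

Placing height: 0.036 + 0.004 = 0.040.

```bash
python3 -m handwheel '[[-0.08,0.34,0.2,0,0,0],[0,0,0.5,0,0,0],[0,0,0.5,0,0,0],[0,0,0.4,0,0,0],[0,0,0.2,0,0,0],[0,0,0,0,0,0],[0,0,0,0,0,0]]'
python3 nav.py .5345 .0146 .0403 .065
```

```text
clock: 24.97
position: [0.535, 0.0157, 0.0455]
ee_rot: [0.101, -3.139, 0.0]
force: [-0.4, 0.3, -0.3]
width: 0.643
gripper_force: 30.0
t 24.97 pos [0.535  0.0157 0.0455] tilt_deg [ 0.05 -0.  ] w 0.643 gf 30.0 F [-0.4  0.3 -0.3]
turn -0.01 shift now [ 0.03 -0.05  0.26] after turn [ 0.03 -0.05  0.26]
```

```bash
python3 -m handwheel '[[0.03,-0.05,0.1,0,0,0],[0,0,0.1,0,0,0],[0,0,0.05,0,0,0],[0,0,0,0,0,0],[0,0,0,0,0,0]]'
python3 nav.py .5345 .0146 .0400 .065
```

```text
clock: 25.38
position: [0.5348, 0.0148, 0.041]
ee_rot: [-0.102, 3.14, 0.0]
force: [0.7, 0.0, -0.3]
width: 0.644
gripper_force: 30.0
t 25.38 pos [0.5348 0.0148 0.041 ] tilt_deg [-0.01  0.  ] w 0.644 gf 30.0 F [ 0.7  0.  -0.3]
turn -0.0 shift now [ 0.01 -0.01  0.05] after turn [ 0.01 -0.01  0.05]
```

```bash
python3 -m handwheel '[[0,0,0.06,0,0,0],[0,0,0,0,0,0],[0,0,0,0,0,0]]'
python3 -m handwheel '[[0,0,0,0,0,0],[0,0,0,0,0,0],[0,0,0,0,0,0],[0,0,-0.5,0,0,0],[0,0,-0.9,0,0,0],[0,0,-1,0,0,0],[0,0,-1,0,0,0],[0,0,-0.6,0,0,0]]' 0.85 15
cat > sp.py <<'E'
from h import *
T=Cam("top");S=Cam("scene")
ms=[]
for c,(u,v,w) in ((T,(470,240,45)),(S,(210,197,30))):
    H=cv2.cvtColor(c.img,cv2.COLOR_RGB2HSV); m=((H[...,0]>17)&(H[...,0]<35)&(H[...,1]>150)&(H[...,2]>60)).astype(np.uint8)
    z=np.zeros_like(m); z[v-w:v+w,u-w:u+w]=1; m=cv2.morphologyEx(m*z,cv2.MORPH_CLOSE,np.ones((3,3))); ms.append(m.astype(np.float32))
cs=[np.argwhere(m)[:,::-1].mean(0) for m in ms]; P=tri((T,S),cs); print(P,cs,[m.sum() for m in ms])
for n in (5,6):
    x,f=fit((T,S),ms,(P[0],P[1],0,1.30),(.105,.02,.016),n); print(np.round(x,4),f,"grip",x[:2]+.0225*np.array([np.cos(x[3]),np.sin(x[3])]))
for l in ("spatula","spatula_tip"):
    q=[place_of(l,c)[0]["point"]*np.array([640,480]) for c in ("top","scene")]; print(l,np.round(tri((T,S),q),4))
E
python3 sp.py; python3 look.py pics/l5.png 310 250 110 110 320 240 120 120
```

```text
clock: 25.63
position: [0.535, 0.0149, 0.0401]
ee_rot: [-0.102, 3.139, 0.0]
force: [-0.7, 0.5, 3.3]
width: 0.646
gripper_force: 30.0
clock: 26.3
position: [0.5355, 0.0149, 0.1223]
ee_rot: [-0.102, 3.138, 0.0]
force: [0.4, -0.2, -1.4]
width: 0.849
gripper_force: 0.0
[ 0.58872673 -0.37610024  0.0111116 ] [array([475.95767196, 241.46560847]), array([209.50769231, 194.42564103])] [np.float32(378.0), np.float32(195.0)]
[ 5.8860e-01 -3.7650e-01  1.3000e-03  1.3169e+00] 0.4143086075782776 grip [ 0.59421505 -0.35472393]
[ 0.5882 -0.377   0.002   1.3355  0.0989  0.0167] 0.19190576672554016 grip [ 0.59341068 -0.35514254]
spatula [ 0.4917 -0.163   0.0301]
spatula_tip [ 0.3816 -0.5117 -0.1952]
```

View pics/l5.png

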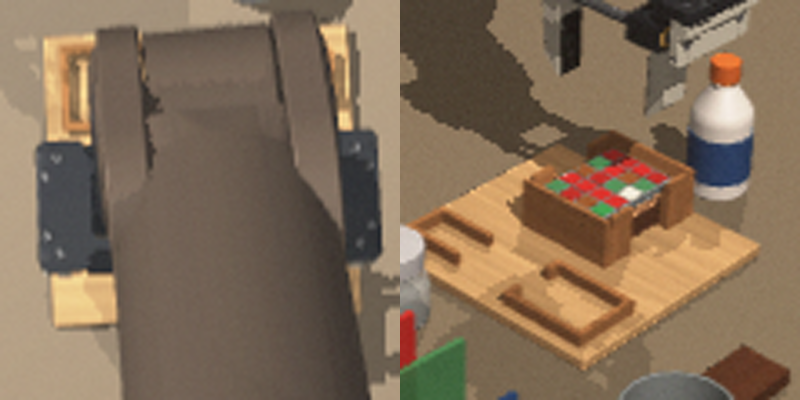

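The mosaic is seated with its glass up (scene crop, about (610,185)). The spatula grip point is (0.594, -0.355) at yaw 1.327.

```bash
python3 -m handwheel '[[0,0,0,0,0,-0.95],[0,0,0,0,0,-0.95],[0,0,0,0,0,-0.95],[0,0,0,0,0,-0.95],[0,0,0,0,0,-0.95],[0,0,0,0,0,-0.95],[0,0,0,0,0,-0.95],[0,0,0,0,0,-0.95]]' 0.6
python3 -m handwheel '[[0,0,0,0,0,-0.95],[0,0,0,0,0,-0.95],[0,0,0,0,0,-0.95],[0,0,0,0,0,-0.95],[0,0,0,0,0,-0.95],[0,0,0,0,0,-0.95],[0,0,0,0,0,-0.95],[0,0,0,0,0,-0.95]]'
python3 -m handwheel '[[0,0,0,0,0,-0.95],[0,0,0,0,0,-0.95],[0,0,0,0,0,0],[0,0,0,0,0,0]]'
python3 nav.py .594 -.355 .06 1.327
```

```text
clock: 27.37
position: [0.5343, 0.0148, 0.119]
ee_rot: [0.926, -3.001, -0.001]
force: [-0.7, 0.3, 0.2]
width: 0.6
gripper_force: 0.0
clock: 28.03
position: [0.5342, 0.0148, 0.119]
ee_rot: [1.68, -2.653, -0.001]
force: [-0.1, -0.7, -0.6]
width: 0.604
gripper_force: 0.0
clock: 28.37
position: [0.5344, 0.0147, 0.1191]
ee_rot: [1.846, -2.541, -0.001]
force: [-0.6, -0.6, -0.8]
width: 0.596
gripper_force: 0.0
t 28.37 pos [0.5344 0.0147 0.1191] tilt_deg [0.01 0.06] w 0.596 gf 0.0 F [-0.6 -0.6 -0.8]
turn -1.01 shift now [16.66 -8.56  2.95] after turn [17.22 -7.36  2.95]
```

```bash
python3 -m handwheel '[[0,0,0,0,0,-1],[0.86,-0.37,0,0,0,0],[0.86,-0.37,0,0,0,0],[0.86,-0.37,0,0,0,0],[0.86,-0.37,0,0,0,0],[0.86,-0.37,0,0,0,0],[0.86,-0.37,0,0,0,0],[0.86,-0.37,0,0,0,0]]'
python3 -m handwheel '[[0.86,-0.37,0,0,0,0],[0.86,-0.37,0,0,0,0],[0.86,-0.37,0,0,0,0],[0.86,-0.37,0,0,0,0],[0.86,-0.37,0,0,0,0],[0.86,-0.37,0,0,0,0],[0.86,-0.37,0,0,0,0],[0.86,-0.37,0,0,0,0]]'
python3 -m handwheel '[[0.86,-0.37,0.4,0,0,0],[0.86,-0.37,0.4,0,0,0],[0.86,-0.37,0.5,0,0,0],[0.86,-0.37,0.5,0,0,0],[0.86,-0.37,0.5,0,0,0],[0,0,0.5,0,0,0],[0,0,0,0,0,0],[0,0,0,0,0,0]]'
python3 nav.py .594 -.355 .004 1.327
python3 sp.py
```

```text
clock: 29.03
position: [0.556, -0.1153, 0.1195]
ee_rot: [1.933, -2.476, -0.0]
force: [0.2, -0.5, -0.2]
width: 0.601
gripper_force: 0.0
clock: 29.7
position: [0.5803, -0.2633, 0.1193]
ee_rot: [1.933, -2.476, -0.001]
force: [0.4, 0.2, -0.6]
width: 0.601
gripper_force: 0.0
clock: 30.37
position: [0.5953, -0.3535, 0.0628]
ee_rot: [-1.936, 2.474, 0.004]
force: [-0.5, 0.1, -0.5]
width: 0.6
gripper_force: 0.0
t 30.37 pos [ 0.5953 -0.3535  0.0628] tilt_deg [-0.09  0.1 ] w 0.6 gf 0.0 F [-0.5  0.1 -0.5]
turn 0.01 shift now [0.09 0.04 2.94] after turn [0.09 0.04 2.94]
[ 0.59348515 -0.36613114  0.01623613] [array([472.        , 239.44886364]), array([209.63265306, 194.55612245])] [np.float32(176.0), np.float32(196.0)]
[ 5.8810e-01 -3.7590e-01  1.3000e-03  1.3479e+00] 1.7731839418411255 grip [ 0.5930932  -0.35400567]
[ 0.5937 -0.3644  0.0077  1.3907  0.08    0.0108] 0.9339851140975952 grip [ 0.59774359 -0.34231344]
spatula [ 0.5949 -0.3595  0.0015]
spatula_tip [ 0.6165 -0.2704  0.0052]
```

```bash
python3 -m handwheel '[[0.12,0.02,0.6,0,0,0],[0,0,0.8,0,0,0],[0,0,0.8,0,0,0],[0,0,0.55,0,0,0],[0,0,0.18,0,0,0],[0,0,0,0,0,0],[0,0,0,0,0,0]]'
python3 -m handwheel '[[0,0,0,0,0,0],[0,0,0,0,0,0],[0,0,0,0,0,0],[0,0,0,0,0,0],[0,0,0,0,0,0],[0,0,0,0,0,0],[0,0,0,0,0,0]]' 0 30
python3 nav.py .594 -.356 .004 1.327
python3 -m handwheel '[[0,0,-0.4,0,0,0],[0,0,-0.8,0,0,0],[0,0,-1,0,0,-0.85],[0,0,-1,0,0,-0.9],[0,0,-1,0,0,-0.9],[0,0,-1,0,0,-0.9],[0,0,0,0,0,-0.9],[0,0,0,0,0,0]]'
python3 nav.py .6345 .0163 .1 1.636; python3 sp.py
```

```text
clock: 31.25
position: [0.5949, -0.3566, 0.0048]
ee_rot: [-1.936, 2.473, 0.001]
force: [-0.3, -0.7, 1.1]
width: 0.6
gripper_force: 0.0
clock: 31.83
position: [0.5948, -0.3569, 0.0053]
ee_rot: [1.936, -2.474, 0.0]
force: [-1.5, 0.1, 1.2]
width: 0.214
gripper_force: 30.0
t 31.83 pos [ 0.5948 -0.3569  0.0053] tilt_deg [ 0.01 -0.01] w 0.214 gf 30.0 F [-1.5  0.1  1.2]
turn 0.02 shift now [-0.04  0.05  0.07] after turn [-0.03  0.05  0.07]
clock: 32.5
position: [0.5861, -0.3044, 0.0813]
ee_rot: [2.194, -2.194, 0.091]
force: [-0.8, -0.7, -1.2]
width: 0.213
gripper_force: 30.0
t 32.5 pos [ 0.5861 -0.3044  0.0813] tilt_deg [ 3.91 -0.83] w 0.213 gf 30.0 F [-0.8 -0.7 -1.2]
turn -0.92 shift now [-15.94  -2.44  -1.99] after turn [-15.75  -3.47  -1.96]
[ 0.594924   -0.28295287  0.09983325] [array([441.30232558, 236.8372093 ]), array([221.12765957, 177.09219858])] [np.float32(43.0), np.float32(141.0)]
[ 0.6004 -0.2912 -0.0077  0.9784] 11.757381439208984 grip [ 0.61297016 -0.27250549]
[ 5.997e-01 -2.451e-01  1.670e-02  8.570e-01  1.000e-04 -0.000e+00] 2.018472671508789 grip [ 0.61442601 -0.22808281]
spatula [ 0.587  -0.3056  0.0809]
spatula_tip [ 0.5836 -0.2183  0.0657]
```

```bash
python3 -c "
from cell import *;import numpy as np;o=observe();print(np.round(o['joints'],3),o['clock'],o['position'],np.round(o['dq'],2))"
python3 -m handwheel '[[0,0,0,0,0,0],[0,0,0,0,0,0]]'
python3 nav.py .6345 .0163 .1 1.636
python3 -c "
from cell import *;import numpy as np;o=observe();print(np.round(o['joints'],3))"
```

```text
[ 1.056  0.988 -1.267  1.605  1.045  1.31   2.742] 32.8 [ 0.58697319 -0.308213    0.08121618] [ 0.    0.   -0.    0.01 -0.   -0.   -0.  ]
clock: 32.97
position: [0.5869, -0.3077, 0.0811]
ee_rot: [2.187, -2.203, 0.09]
force: [0.2, 0.0, -0.3]
width: 0.212
gripper_force: 30.0
t 32.97 pos [ 0.5869 -0.3077  0.0811] tilt_deg [ 3.83 -0.89] w 0.212 gf 30.0 F [ 0.2  0.  -0.3]
turn -1.03 shift now [-16.12  -2.28  -1.99] after turn [-15.92  -3.45  -1.96]
[ 1.056  0.988 -1.267  1.606  1.045  1.31   2.742]
```

Joint 7 is at its limit, so I chose the wrong half turn for the grasp. I'll set the spatula back down and regrasp it turned by 180°.

```bash
cat > full.py <<'E'
import sys; from h import *
x,y,z,a=map(float,sys.argv[1:5]); o=observe(); M=R.from_rotvec(o["ee_rot"]).as_matrix()
cur=np.arctan2(M[1,1],M[0,1]); d=(a+np.pi/2-cur+np.pi/2)%np.pi-np.pi/2; t=cur+d
G=np.c_[[np.sin(t),-np.cos(t),0],[np.cos(t),np.sin(t),0],[0,0,-1]]
rv=R.from_matrix(M.T@G).as_rotvec(); v=np.array([x,y,z])-o["position"]
print("pos",np.round(o["position"],4),"turn units",np.round(np.degrees(rv)/4,3),"then shift",np.round(G.T@v/.02,2),"det",round(np.linalg.det(G)),"joints",np.round(o["joints"],2))
E
python3 full.py .5948 -.3569 .0053 1.327
```

```text
Traceback (most recent call last):
  File "full.py", line 5, in <module>
    rv=R.from_matrix(M.T@G).as_rotvec(); v=np.array([x,y,z])-o["position"]
       ~~~~~~~~~~~~~^^^^^^^
  File "scipy/spatial/transform/_rotation.pyx", line 1143, in scipy.spatial.transform._rotation.Rotation.from_matrix
ValueError: Non-positive determinant (left-handed or null coordinate frame) in rotation matrix 0: [[-0.97014152 -0.23313294 -0.06689149]
 [-0.23464427  0.97195621  0.01559459]
 [-0.06137999 -0.03082467  0.99763838]].
```

```bash
sed -i 's/\[np.sin(t),-np.cos(t),0\]/[-np.sin(t),np.cos(t),0]/' full.py; python3 full.py .5948 -.3569 .0053 1.327
```

```text
pos [ 0.5869 -0.3077  0.0811] turn units [-0.336 -0.928  3.384] then shift [ 2.29 -0.98  3.79] det 1 joints [ 1.06  0.99 -1.27  1.61  1.04  1.31  2.74]
```

```bash
python3 -m handwheel '[[0,0,0,-0.084,-0.232,0.846],[0,0,0,-0.084,-0.232,0.846],[0,0,0,-0.084,-0.232,0.846],[0,0,0,-0.084,-0.232,0.846],[0.57,-0.25,0.3,0,0,0],[0.57,-0.25,0.6,0,0,0],[0.57,-0.24,0.6,0,0,0],[0.57,-0.24,0.3,0,0,0]]'
python3 -m handwheel '[[0,0,0,0,0,0],[0,0,0,0,0,0],[0,0,0,0,0,0]]'
python3 full.py .5948 -.3569 .0053 1.327
```

```text
clock: 33.63
position: [0.5938, -0.3584, 0.0421]
ee_rot: [1.935, -2.471, -0.002]
force: [-0.9, 0.3, 0.1]
width: 0.215
gripper_force: 30.0
clock: 33.88
position: [0.5951, -0.3555, 0.0453]
ee_rot: [-1.937, 2.473, 0.001]
force: [-0.2, -0.1, -0.8]
width: 0.212
gripper_force: 30.0
pos [ 0.5951 -0.3555  0.0453] turn units [-0.002  0.01   0.026] then shift [ 0.07 -0.    2.  ] det 1 joints [ 1.08  1.06 -1.21  1.5   1.01  1.3   2.65]
```

```bash
python3 -m handwheel '[[0.07,0,0.5,0,0,0],[0,0,0.7,0,0,0],[0,0,0.5,0,0,0],[0,0,0.2,0,0,0],[0,0,0.07,0,0,0],[0,0,0,0,0,0]]'
python3 full.py .5948 -.3569 .0053 1.327
python3 -m handwheel '[[0,0,0.02,0,0,0],[0,0,0,0,0,0],[0,0,0,0,0,0],[0,0,0,0,0,0],[0,0,-0.5,0,0,0],[0,0,-0.9,0,0,0],[0,0,-1,0,0,0],[0,0,-0.8,0,0,0]]' 0.6 30
python3 -m handwheel '[[0,0,0,0,0,1],[0,0,0,0,0,1],[0,0,0,0,0,1],[0,0,0,0,0,1],[0,0,0,0,0,1],[0,0,0,0,0,1],[0,0,0,0,0,1],[0,0,0,0,0,1]]'
python3 full.py .5948 -.3569 .0053 1.327
```

```text
clock: 34.38
position: [0.594, -0.3574, 0.0052]
ee_rot: [1.936, -2.473, -0.001]
force: [-0.9, -0.5, 0.6]
width: 0.214
gripper_force: 30.0
pos [ 0.594  -0.3574  0.0052] turn units [ 0.018 -0.007  0.021] then shift [-0.03 -0.03 -0.  ] det 1 joints [ 1.07  1.1  -1.18  1.52  1.06  1.25  2.63]
clock: 35.05
position: [0.5954, -0.3573, 0.0726]
ee_rot: [-1.936, 2.473, -0.003]
force: [0.3, -0.3, 0.4]
width: 0.598
gripper_force: 0.0
clock: 35.72
position: [0.5951, -0.3576, 0.0713]
ee_rot: [-1.174, 2.913, -0.002]
force: [-0.2, -0.2, -0.6]
width: 0.597
gripper_force: 0.0
pos [ 0.5951 -0.3576  0.0713] turn units [-2.500e-02 -2.000e-03 -8.034e+00] then shift [-0.03  0.02  3.3 ] det 1 joints [ 1.05  0.97 -1.12  1.48  0.9   1.25  2.16]
```

```bash
python3 -m handwheel '[[0,0,0,0,0,1],[0,0,0,0,0,1],[0,0,0,0,0,1],[0,0,0,0,0,1],[0,0,0,0,0,1],[0,0,0,0,0,1],[0,0,0,0,0,1],[0,0,0,0,0,1]]'
python3 -m handwheel '[[0,0,0,0,0,1],[0,0,0,0,0,1],[0,0,0,0,0,1],[0,0,0,0,0,1],[0,0,0,0,0,1],[0,0,0,0,0,1],[0,0,0,0,0,1],[0,0,0,0,0,1]]'
python3 -m handwheel '[[0,0,0,0,0,1],[0,0,0,0,0,1],[0,0,0,0,0,1],[0,0,0,0,0,1],[0,0,0,0,0,1],[0,0,0,0,0,1],[0,0,0,0,0,1],[0,0,0,0,0,1]]'
python3 -m handwheel '[[0,0,0,0,0,1],[0,0,0,0,0,1],[0,0,0,0,0,1],[0,0,0,0,0,1],[0,0,0,0,0,1],[0,0,0,0,0,1],[0,0,0,0,0,1],[0,0,0,0,0,1]]'
python3 -m handwheel '[[0,0,0,0,0,1],[0,0,0,0,0,1],[0,0,0,0,0,1],[0,0,0,0,0,1],[0,0,0,0,0,1],[0,0,0,0,0,0],[0,0,0,0,0,0]]'
python3 full.py .5948 -.3569 .0053 1.327
```

```text
clock: 36.38
position: [0.5952, -0.3575, 0.0713]
ee_rot: [-0.326, 3.123, -0.002]
force: [-0.3, 0.5, 0.9]
width: 0.6
gripper_force: 0.0
clock: 37.05
position: [0.5953, -0.3574, 0.0713]
ee_rot: [0.548, 3.092, -0.001]
force: [0.7, -0.1, 0.2]
width: 0.599
gripper_force: 0.0
clock: 37.72
position: [0.5954, -0.3573, 0.0714]
ee_rot: [1.378, 2.821, 0.0]
force: [-0.1, -0.8, 0.1]
width: 0.598
gripper_force: 0.0
clock: 38.38
position: [0.5954, -0.3571, 0.0714]
ee_rot: [2.102, 2.332, 0.002]
force: [-0.1, 0.2, -0.6]
width: 0.601
gripper_force: 0.0
clock: 38.97
position: [0.5953, -0.3572, 0.0709]
ee_rot: [2.47, 1.939, 0.001]
force: [0.8, -1.2, -0.1]
width: 0.6
gripper_force: 0.0
pos [ 0.5953 -0.3572  0.0709] turn units [0.024 0.007 0.055] then shift [ 0.01 -0.03  3.28] det 1 joints [ 0.81  0.76 -0.58  1.51  0.47  1.01 -0.14]
```

Joint 7 is now at -0.14. Before regrasping I'll check the spatula's pose, since it may have changed.

```bash
python3 - <<'E'
from h import *
T=Cam("top");S=Cam("scene")
for l in ("spatula","spatula_tip"):
    q=[place_of(l,c)[0]["point"]*np.array([640,480]) for c in ("top","scene")]; print(l,np.round(tri((T,S),q),4))
E
python3 -m handwheel '[[0.01,-0.03,0.8,0,0,0],[0,0,0.9,0,0,0],[0,0,0.9,0,0,0],[0,0,0.5,0,0,0],[0,0,0.18,0,0,0],[0,0,0,0,0,0],[0,0,0,0,0,0]]'
python3 -m handwheel '[[0,0,0,0,0,0],[0,0,0,0,0,0],[0,0,0,0,0,0],[0,0,0,0,0,0],[0,0,0,0,0,0],[0,0,0,0,0,0],[0,0,0,0,0,0]]' 0 30
python3 full.py .5948 -.3569 .0053 1.327
```

```text
spatula [ 0.5952 -0.3531  0.0086]
spatula_tip [ 0.612  -0.2702  0.0081]
clock: 39.85
position: [0.5945, -0.3574, 0.0044]
ee_rot: [2.473, 1.936, 0.0]
force: [0.4, 1.0, -0.1]
width: 0.598
gripper_force: 0.0
clock: 40.43
position: [0.594, -0.3574, 0.0039]
ee_rot: [2.474, 1.936, -0.001]
force: [-0.6, 0.0, 0.8]
width: 0.217
gripper_force: 30.0
pos [ 0.594  -0.3574  0.0039] turn units [0.001 0.007 0.014] then shift [ 0.03  0.03 -0.07] det 1 joints [ 0.79  0.84 -0.55  1.55  0.51  0.9  -0.17]
```

```bash
python3 -m handwheel '[[0,0,-0.5,0,0,0],[0,0,-0.9,0,0,0],[0,0,-1,0,0,-0.83],[0,0,-1,0,0,-0.9],[0,0,-1,0,0,-0.9],[0,0,-0.4,0,0,-0.9],[0,0,0,0,0,-0.9],[0,0,0,0,0,0]]'
python3 full.py .6345 .0138 .1 1.636
```

```text
clock: 41.1
position: [0.5943, -0.3576, 0.1012]
ee_rot: [2.142, 2.296, -0.0]
force: [-0.3, -0.0, -0.6]
width: 0.216
gripper_force: 30.0
pos [ 0.5943 -0.3576  0.1012] turn units [0.015 0.017 0.057] then shift [18.4   3.21  0.06] det 1 joints [ 0.86  0.75 -0.67  1.48  0.5   1.08  0.15]
```

```bash
python3 -m handwheel '[[0.8,0.14,0,0,0,0],[0.8,0.14,0,0,0,0],[0.8,0.14,0,0,0,0],[0.8,0.14,0,0,0,0],[0.8,0.14,0,0,0,0],[0.8,0.14,0,0,0,0],[0.8,0.14,0,0,0,0],[0.8,0.14,0,0,0,0]]'
python3 -m handwheel '[[0.8,0.14,0,0,0,0],[0.8,0.14,0,0,0,0],[0.8,0.14,0,0,0,0],[0.8,0.14,0,0,0,0],[0.8,0.14,0,0,0,0],[0.8,0.14,0,0,0,0],[0.8,0.14,0,0,0,0],[0.8,0.14,0,0,0,0]]'
python3 -m handwheel '[[0.8,0.14,0,0,0,0],[0.8,0.14,0,0,0,0],[0.8,0.14,0,0,0,0],[0.8,0.14,0,0,0,0],[0.8,0.14,0,0,0,0],[0.8,0.14,0,0,0,0],[0.8,0.14,0,0,0,0],[0,0,0,0,0,0]]'
python3 -m handwheel '[[0,0,0,0,0,0],[0,0,0,0,0,0],[0,0,0,0,0,0]]'
python3 full.py .6345 .0138 .045 1.636
python3 - <<'E'
from h import *
T=Cam("top");S=Cam("scene")
for l in ("spatula","spatula_tip"):
    for c in ("top","scene"): print(l,c,[(r["score"],np.round(r["point"]*np.array([640,480]),1)) for r in place_of(l,c)[:2]])
E
python3 look.py pics/l6.png 310 230 130 130 300 230 140 140
```

```text
clock: 41.77
position: [0.6076, -0.2273, 0.0996]
ee_rot: [-2.149, -2.291, 0.001]
force: [-0.2, -0.1, -0.3]
width: 0.214
gripper_force: 30.0
clock: 42.43
position: [0.6214, -0.0982, 0.0995]
ee_rot: [-2.149, -2.291, 0.001]
force: [-0.1, -0.1, -0.4]
width: 0.219
gripper_force: 30.0
clock: 43.1
position: [0.6335, 0.0189, 0.1]
ee_rot: [-2.142, -2.295, -0.003]
force: [-0.2, 0.7, -0.2]
width: 0.22
gripper_force: 30.0
clock: 43.35
position: [0.6337, 0.0125, 0.0994]
ee_rot: [2.149, 2.291, -0.002]
force: [-0.2, 0.0, -1.2]
width: 0.212
gripper_force: 30.0
pos [0.6337 0.0125 0.0994] turn units [-0.01   0.019 -0.014] then shift [0.06 0.04 2.72] det 1 joints [ 0.33  0.67 -0.69  1.65  0.49  1.   -0.45]
spatula top [(0.35, array([307. , 242.4]))]
spatula scene [(0.76, array([293. , 227.6]))]
spatula_tip top [(0.53, array([274.4, 214.1]))]
spatula_tip scene [(0.96, array([318.5, 245.3]))]
```

View pics/l6.png

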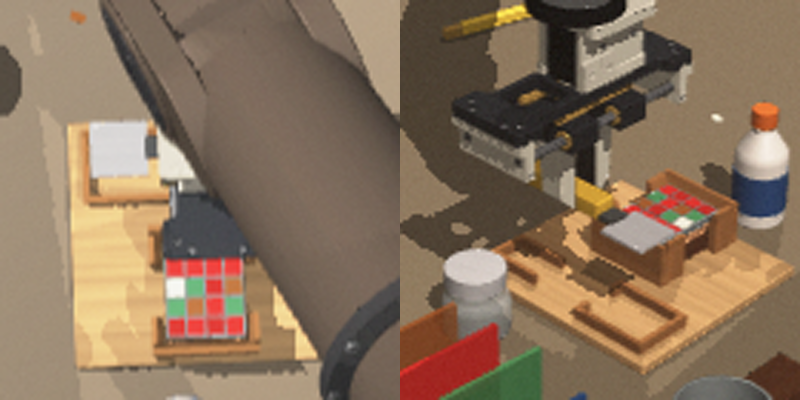

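The spatula hangs level over its compartment, blade towards the wide end (top crop, blade at (118,150)). I'll check the offset of the tip.

```bash
python3 - <<'E'
from h import *
T=Cam("top");S=Cam("scene")
P=tri((T,S),([274.4,214.1],[318.5,245.3]));print(P)
print("rel TCP",P-observe()["position"], "expected (-.0055,.0848,-.004)")
E
python3 -m handwheel '[[0.06,0.04,0.6,0,0,0],[0,0,0.7,0,0,0],[0,0,0.7,0,0,0],[0,0,0.5,0,0,0],[0,0,0.4,0,0,0],[0,0,0,0,0,0],[0,0,0,0,0,0]]'
python3 full.py .6345 .0138 .015 1.636
```

```text
[0.62777303 0.0983071  0.09549643]
rel TCP [-0.00606815  0.08423851 -0.00412933] expected (-.0055,.0848,-.004)
clock: 44.43
position: [0.6341, 0.0154, 0.0409]
ee_rot: [-2.146, -2.294, 0.002]
force: [0.2, 0.7, -1.0]
width: 0.215
gripper_force: 30.0
pos [0.6341 0.0154 0.0409] turn units [-0.021  0.003  0.021] then shift [-0.08  0.01  1.29] det 1 joints [ 0.31  0.74 -0.65  1.69  0.55  0.9  -0.5 ]
```

```bash
python3 -m handwheel '[[0.03,0.01,0.4,0,0,0],[0,0,0.4,0,0,0],[0,0,0.25,0,0,0],[0,0,0,0,0,0],[0,0,0,0,0,0]]'
python3 full.py .6345 .0163 .0142 1.636
```

```text
clock: 44.85
position: [0.6344, 0.0159, 0.0202]
ee_rot: [-2.146, -2.294, 0.001]
force: [-0.3, -0.8, -0.2]
width: 0.215
gripper_force: 30.0
pos [0.6344 0.0159 0.0202] turn units [-0.012  0.006  0.019] then shift [0.02 0.   0.3 ] det 1 joints [ 0.3   0.77 -0.63  1.7   0.57  0.87 -0.51]
```

No contact below the wall tops, so I'll continue down and release.

```bash
python3 -m handwheel '[[0,0,0.15,0,0,0],[0,0,0.12,0,0,0],[0,0,0.04,0,0,0],[0,0,0,0,0,0],[0,0,0,0,0,0]]'
python3 full.py .6345 .0163 .0142 1.636
python3 -m handwheel '[[0,0,0,0,0,0],[0,0,0,0,0,0],[0,0,0,0,0,0],[0,0,-0.3,0,0,0],[0,0,-0.6,0,0,0],[0,0,-1,0,0,0],[0,0,-1,0,0,0],[0,0,-1,0,0,0]]' 0.45
python3 -m handwheel '[[0,0,-1,0,0,0],[0,0,-1,0,0,0],[0,0,-1,0,0,0],[-0.8,0,0,0,0,0],[-0.8,0,0,0,0,0],[-0.8,0,0,0,0,0],[-0.8,0,0,0,0,0],[-0.8,0,0,0,0,0]]'
python3 -m handwheel '[[-0.8,0,0,0,0,0],[-0.8,0,0,0,0,0],[-0.8,0,0,0,0,0],[-0.8,0,0,0,0,0],[-0.8,0,0,0,0,0],[-0.8,0,0,0,0,0],[0,0,0,0,0,0],[0,0,0,0,0,0]]'
python3 look.py pics/l7.png 310 230 130 130 300 230 140 140
```

```text
clock: 45.27
position: [0.6347, 0.016, 0.0144]
ee_rot: [2.146, 2.294, -0.0]
force: [0.9, 0.6, -0.9]
width: 0.213
gripper_force: 30.0
pos [0.6347 0.016  0.0144] turn units [-0.002  0.005  0.017] then shift [ 0.02 -0.01  0.01] det 1 joints [ 0.29  0.77 -0.63  1.7   0.57  0.86 -0.52]
clock: 45.93
position: [0.6348, 0.0163, 0.0945]
ee_rot: [2.146, 2.294, 0.0]
force: [0.8, -0.5, 0.4]
width: 0.452
gripper_force: 0.0
clock: 46.6
position: [0.6402, -0.0644, 0.1539]
ee_rot: [2.145, 2.294, 0.001]
force: [0.2, -0.1, -0.3]
width: 0.447
gripper_force: 0.0
clock: 47.27
position: [0.6464, -0.1604, 0.1534]
ee_rot: [2.148, 2.291, 0.0]
force: [-0.0, 0.0, 0.0]
width: 0.45
gripper_force: 0.0
```

View pics/l7.png

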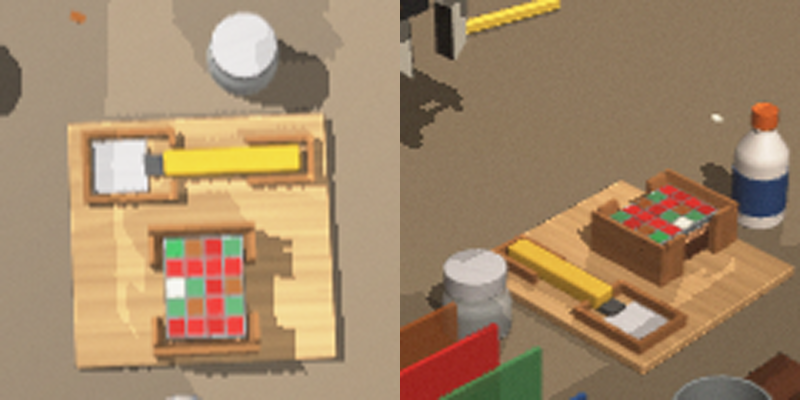

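The spatula lies flat in its compartment with the blade in the wide end (top crop, (120,165)), and the stack is square in the pocket (205,288).

```bash
python3 -c "
from cell import *
print(sign_off())"
```

```text
the job is handed in; nothing more can be done
None
```

I packed the kit and handed it in at about 47 s of the 72 s. In the last pictures the base, cork and mosaic (glass up) are stacked square in the pocket, and the spatula lies flat in its compartment with its blade in the wide end; I had to set the spatula down once and regrasp it after joint 7 reached its range limit, and the hand-in returned no verdict.

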